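Assemble a twist-lock gem sieve

TASK

Put the gem sieve together on its catch pan: lay the perforated plate flat on the ledge inside the pan, knob up, then set the sieve section upright over it with its lugs down through the two openings of the pan's rim, and let go. Then swing the section's arms a quarter turn clockwise, seen from above, until they come to the stop and it is locked. Leave the other things on the bench where they are.

Things in the scene. Friction and masses are not known exactly. Their poses are not given: they have to be found in the camera images.
- pan: Plain aluminium catch pan fixed to the bench, round, 88 mm outer diameter, 44 mm high, on a round steel foot 104 mm across, 6 mm high. Origin: centre of its underside; z up is its axis. Bore 64 mm in diameter down to a flat ledge 20 mm above the origin, which carries the plate. Its rim has two openings for the lugs, along its own +x and -x (half a turn apart, equivalent).
- pan_opening (a point): Middle of the pan's +x opening, at rim height, 36 mm from the axis; 22 mm wide at the bore, widening outwards; the other one is opposite. Below lies the bayonet channel: floor 29 mm, roof 38 mm above the pan's origin, out to 40 mm from the axis, roofed by the rim except at the openings.
- pan_stop (a point): Where the lug that entered at pan_opening ends, in the channel at 36 mm from the axis, along the pan's own -y (the other lug ends along +y). The lugs turn only clockwise seen from above, a quarter turn, to a solid stop. Nothing springs or snaps: the section turns freely with light friction (about 1 N on an arm) and stays where it is left.
- section: Loose sieve section, upright: aluminium tube, 60 mm outer diameter, 4 mm wall, 60 mm tall, open at both ends, foot bevelled to 54 mm, about 0.22 kg. Origin: centre of underside; z up. Two lugs and two arms stick out along its own +x and -x (half a turn apart, equivalent); grasp the tube across its y. Seated, it stands on the plate, its origin 24 mm above the pan's; standing on the rim instead, 38 mm.
- section_lug (a point): Middle of the section's +x lug: 10 mm wide, 6 to 12 mm above the section's underside, out to 38 mm from its axis; the other is opposite. Seated, the lugs are in the channel, 1 mm above its floor.
- section_arm (a point): A point on the section's +x arm, 62 mm from its axis, at mid height. The arm is a straight bar 8 mm thick, from the tube out to 78 mm from the axis, 42 to 54 mm above the section's underside, directly above the lug; the other is opposite. Good for pushing.
- plate: Loose perforated sieve plate, lying on the bench knob up: a steel disc 57 mm in diameter and 4 mm thick, about 0.09 kg, with an upright knob in the middle, 12 mm in diameter, its top 26 mm above the origin. Origin: centre of its underside; z up. It fits under the section, the knob inside the tube. Its yaw is of no matter.
- pencil: Bystander: pencil, 180 mm long, 7 mm thick, lying along its x; origin under its middle.
- finger_ring: Bystander: finger ring, 22 mm in diameter, 6 mm high, lying flat; origin: centre of its underside.
- wide_ring: Bystander: wider finger ring, 25 mm in diameter, 9 mm high, lying flat; origin: centre of its underside.
- bangle: Bystander: bangle, 66 mm in diameter, 6 mm high, lying flat; origin: centre of its underside.
- note_pad: Bystander: yellow note pad, 76 by 76 by 12 mm; origin: centre of its underside.
- caliper: Bystander: steel caliper, 230 mm long, 12 mm high, lying along its x; origin under its middle.
- mandrel: Bystander: upright tapered ring mandrel on a round foot 90 mm across, 212 mm tall; origin: centre of its underside.
- jar: Bystander: glass jar with a white cap, 56 mm in diameter, 60 mm tall; origin: centre of its underside.
Things that resemble listed ones, but are neither listed nor needed, are in the scene too. What is shaped like the section but turquoise is not meant. What is shaped like the plate but brown is not meant.

How it is judged:
By the outcome, as a careful person would: the job done as asked, in the order asked, and still so for the second after the job is handed in, with the robot touching nothing.
It also fails if it takes over 72 s, if anything falls off the work surface, if the arm or the gripper's body presses on something with over 40 N, if the wrist force passes 120 N, or if a joint passes its speed limit or range.

ROBOT

A 6-joint arm with a two-finger parallel gripper is mounted at the origin on the work surface. World frame = base frame: x ahead of the robot, y to its left, z up, the work surface at z = 0. Lengths are in m, angles in rad, forces in N, time in s.
With the tool pointing down it reaches from about 0.425 to 0.95 m from the base axis. Payload 3.5 kg.
Tool frame: the origin (TCP) lies between the finger pads; the fingertips stand 22 mm ahead of it and the grasp point (between the pads) lies 3 mm ahead of it; y points along the fingers, x is the direction in which the jaws open and shut, and the axes are right-handed (so a half turn about y gives the same grasp; the last joint's range is limited). The gripper opens to 85 mm and grips with 20 to 120 N. Pads are 22 mm wide; open, the fingers measure 114 mm over their backs; the gripper's body (76 mm by 85 mm) begins 54 mm behind the grasp point. The pads swing forward as they close: fully open they stand 13 mm farther back than shut.
Start: joints at [-1.402, 0.286, 1.577, -0, 1.279, -0.15], TCP at [0.212, -0.641, 0.253] pointing down, gripper open.
Joint ranges: [-2.77, 2.77], [-0.9, 2.22], [0.21, 2.48], [-1.53, 4.67], [0.24, 2.81], [-2.84, 2.84]. Speed limits (rad/s): [2.79, 2.79, 3.14, 3.14, 3.14, 3.14].

INTERFACE

Orientations are given as a unit quaternion [x, y, z, w].
In Python, from station import arm, viewer, job gives the robot as it stands. The module is installed in compiled form; this text tells all that it offers.
- The arm moves only by the shell command python3 -m crank 'ROWS' [OPENING]. ROWS is JSON, a list of rows, each an object of numbers: "dx", "dy", "dz": the shift along the tool's x, y, z in cm; "wx", "wy", "wz": the turn, a rotation vector about the tool's x, y, z in degrees. A call has 1 to 10 rows; each row shifts and turns the commanded pose from where the row before left it, along the tool's axes as they then stand; what a row does not reach is not made up. A row lasts 1/12 s, in which the tool goes at most 41.7 mm and 7.16 degrees, less where a joint would pass 70% of its speed; a pose out of reach is approached as far as the arm can. A call with a gripper value outside its range is refused whole. OPENING is the closure in counts, from 0 (fully open) to 255 (shut), set as the call begins (- or left out, the last holds). The fingers move at their own pace and stop on an object; the grip force is fixed at half the most. Time passes only in rows, so rows that do not move let the fingers close. It gives the time, the measured TCP pose, the force and the opening at its end, in the units of the state.
- arm.get_state(): the state, without advancing time (a new reading comes with each control period).
- viewer.snapshot(name): name is "side" or "top" or "wrist"; returns a dict with "img" (480x640x3 uint8, red, green, blue), "vertical_fov" (degrees; the focal length in pixels is half the picture's height over the tangent of half this angle, whatever the lens; pixels are square), "cx", "cy" (the principal point, pixels), "extrinsics" (4x4, takes a point from world to camera coordinates). Camera axes: x right, y down, z forward; pixel columns grow to the right and rows downward; lengths in m; the calibration is good to about 2 mm. The wrist camera is an equidistant fisheye: a pixel r from the principal point sees the ray r / f radians off the axis. A picture is of the moment at which its call begins. There is no depth.
- job.hand_in(): hands the job in, once; it reports no verdict.
The state is a dict: "time": time; "qpos": joint angles; "joint_vel": joint speeds; "tau": joint torques, N m; "ee_pos": TCP position; "tcp_rot": TCP orientation; "wrist_force": force on the tool from outside, world axes, zero at the start; "torque": the same for the moment, N m; "finger_gap": finger opening in m.
Only numpy, scipy, OpenCV 4.12 (cv2) and the standard library are available. Lean on these libraries where they do the work, as an engineer would, in place of code of your own. Each camera call takes 0.05 s, during which the arm holds its last target. There are 200 camera calls.

## Working session

There is one attempt and no reset: what is moved stays moved. The work goes in short steps, Python scripts to look and compute and a shell command to move; the robot and the scene stay as the last step left them, time stands still between calls to the robot, and variables do not carry over. Pictures are saved under pics/ and viewed, about 8 in all and at most 12, crops included, and the job is handed in when it is done.

```bash
mkdir -p pics; cat > h.py <<'E'
import numpy as np, cv2
from station import arm, viewer, job
from scipy.spatial.transform import Rotation as R
def snap(n,f=None):
    s=viewer.snapshot(n)
    if f: cv2.imwrite('pics/'+f,s['img'][:,:,::-1])
    return s
def ray(s,u,v):
    f=240/np.tan(np.radians(s['vertical_fov'])/2); E=np.array(s['extrinsics'])
    x,y=u-s['cx'],v-s['cy']
    if s.get('fish'):
        r=np.hypot(x,y); t=r/f; k=np.sin(t)/r if r>0 else 0; d=np.array([x*k,y*k,np.cos(t)])
    else: d=np.array([x/f,y/f,1])
    return -E[:3,:3].T@E[:3,3], E[:3,:3].T@d
def onz(s,u,v,z):
    o,d=ray(s,u,v); return o+d*(z-o[2])/d[2]
def proj(s,p):
    f=240/np.tan(np.radians(s['vertical_fov'])/2); E=np.array(s['extrinsics'])
    c=E[:3,:3]@np.asarray(p)+E[:3,3]
    if s.get('fish'):
        r=np.hypot(c[0],c[1]); t=np.arctan2(r,c[2]); return s['cx']+f*t*c[0]/r, s['cy']+f*t*c[1]/r
    return s['cx']+f*c[0]/c[2], s['cy']+f*c[1]/c[2]
def wrist(f=None):
    s=dict(snap('wrist',f)); s['fish']=True; return s
E
python3 - <<'E'
from h import *
t=snap('top','t1.png');s=snap('side','s1.png')
for q in (t,s): print(q['vertical_fov'],q['cx'],q['cy'],np.round(q['extrinsics'],3).tolist())
st=arm.get_state();print(st)
E
```

```text
54.91078481587854 316.3525256388522 240.30922006297357 [[0.14, -0.99, 0.003, 0.024], [-0.968, -0.137, -0.209, 0.582], [0.207, 0.026, -0.978, 0.927], [0.0, 0.0, 0.0, 1.0]]
47.250911583282395 322.63241020704663 228.8599222446212 [[-0.94, -0.34, 0.011, 0.575], [-0.224, 0.595, -0.772, 0.108], [0.256, -0.728, -0.635, 1.476], [0.0, 0.0, 0.0, 1.0]]
{'time': 0.1, 'qpos': array([-1.40200699e+00,  2.87115308e-01,  1.57805632e+00, -7.00214539e-07,
        1.27860183e+00, -1.50013851e-01]), 'joint_vel': array([-9.68407020e-06, -9.81269924e-04, -4.59757894e-03,  9.63042000e-04,
       -8.27460315e-04,  2.15537561e-04]), 'tau': array([ 1.61151278e-03, -4.07290614e+01, -2.93699777e+01, -1.42914873e-04,
        3.39240200e-03, -4.00066455e-06]), 'ee_pos': array([ 0.2114898 , -0.64042544,  0.25204603]), 'tcp_rot': array([-0.57248474,  0.41484767, -0.41374675,  0.57356452]), 'wrist_force': array([ 0.76696958,  0.24330784, -0.79068752]), 'torque': array([-0.03884126, -0.0131166 , -0.01198398]), 'finger_gap': 0.08524012797529479}
```

View pics/t1.png

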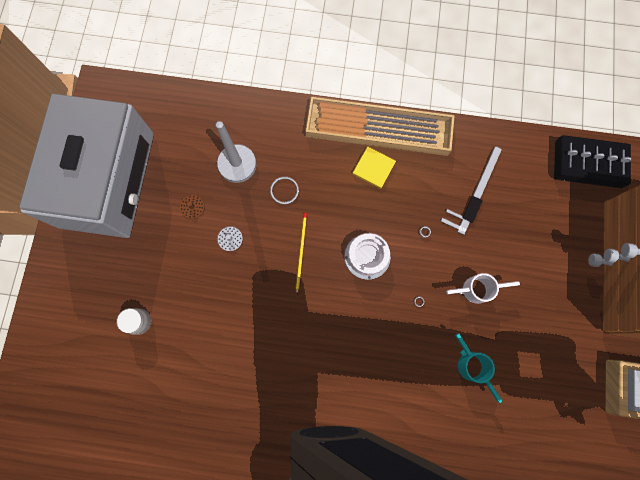

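View pics/s1.png

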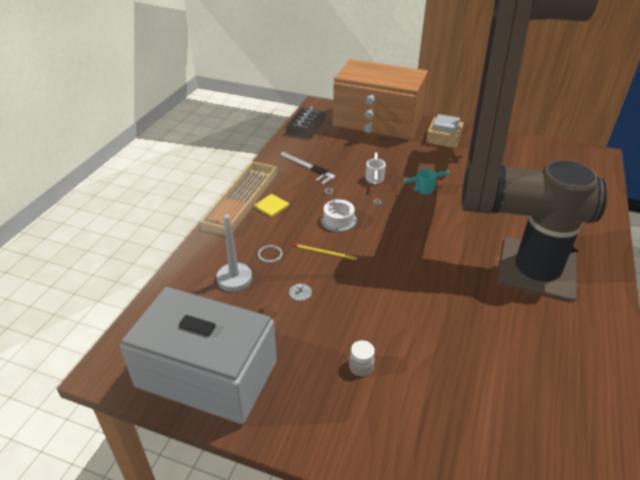

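Top view: plate at px (230,239), pan (368,256), section (483,288) with arms ending at (447,292)/(520,284). The brown plate (192,207) and the turquoise section (476,367) are decoys. The side view agrees. Next I measure, with one enlarged crop of pan and section.

```bash
python3 - <<'E'
from h import *
t=snap('top')
a=cv2.resize(t['img'][205:305,335:420],None,fx=4.6,fy=4.6,interpolation=cv2.INTER_CUBIC)
b=cv2.resize(t['img'][255:320,440:525],None,fx=4.6,fy=4.6,interpolation=cv2.INTER_CUBIC)
h=max(len(a),len(b));p=lambda m:np.pad(m,((0,h-len(m)),(0,0),(0,0)))
cv2.imwrite('pics/c1.png',np.hstack([p(a),p(b)])[:,:,::-1])
M=R.from_quat(arm.get_state()['tcp_rot']).as_matrix();print(np.round(M,3))
print('pan rim',onz(t,369,252,.044),onz(t,369,252,.05))
print('section arms',onz(t,447,292,.054),onz(t,520,284,.054),'mid',onz(t,483.5,288,.054))
print('plate',onz(t,230,239,.004))
for n,u,z in (('jar',(131,321),.06),('mandrelfoot',(237,163),.01)): print(n,onz(t,*u,z))
g=cv2.cvtColor(t['img'],cv2.COLOR_RGB2HSV)
m=((g[...,1]<60)&(g[...,2]>110)).astype(np.uint8)
n,l,s,c=cv2.connectedComponentsWithStats(m)
for i in range(1,n):
    if s[i,4]>60 and 150<c[i][0]<560 and 140<c[i][1]<400: print(s[i],c[i])
print(proj(t,(.5,0,0)))
E
```

```text
[[ 0.313 -0.     0.95 ]
 [-0.95   0.002  0.313]
 [-0.002 -1.     0.   ]]
pan rim [ 0.56739201 -0.01055442  0.044     ] [ 0.56617796 -0.01000588  0.05      ]
section arms [ 0.50322769 -0.18253452  0.054     ] [ 0.54180085 -0.33433766  0.054     ] mid [ 0.52247493 -0.25828126  0.054     ]
plate [0.56100276 0.30157144 0.004     ]
jar [0.35117252 0.46077718 0.06      ]
mandrelfoot [0.74116307 0.31653426 0.01      ]
[ 216  121   40   62 1323] [234.74074074 158.75056689]
[474 147  28  52 399] [487.12781955 172.28571429]
[270 177  29  27 170] [283.63529412 190.17647059]
[441 209  29  26 240] [456.89166667 222.3125    ]
[218 226  25  25 450] [229.67333333 238.48888889]
[ 345  233   46   47 1650] [367.64666667 255.83636364]
[446 273  74  31 668] [480.92664671 287.72754491]
(np.float64(358.5420420644712), np.float64(284.36993743407646))
```

View pics/c1.png

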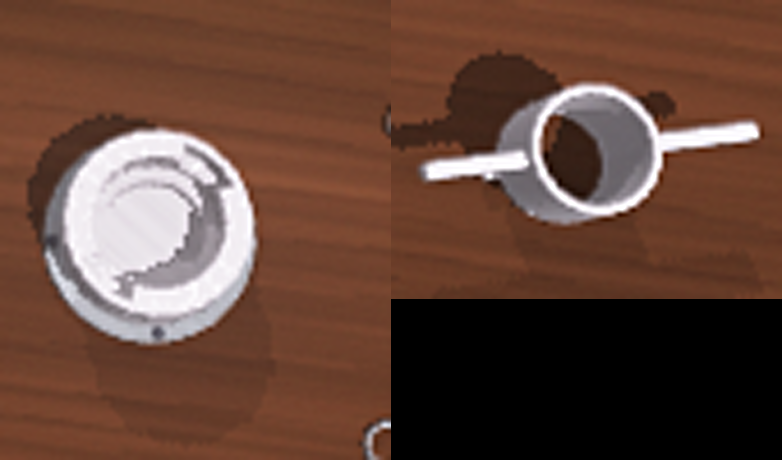

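Pan openings are at crop (210,165) and (120,290), so px (380.7,240.9) and (361.1,268.0). The section's arms lie at about -76°. The tool's y points down. I turn the wrist and go above the section.

```bash
cat >> h.py <<'E'
def plan(p,psi=None):
    "print tool-axis shift (cm) to p, turn wy (deg) to make tool x angle psi (shift before turn)"
    st=arm.get_state(); M=R.from_quat(st['tcp_rot']).as_matrix(); d=M.T@(np.asarray(p)-st['ee_pos'])*100
    a=np.degrees(np.arctan2(M[1,0],M[0,0]))
    print('t',round(st['time'],2),'at',np.round(st['ee_pos'],4),'psi',round(a,2),'F',np.round(st['wrist_force'],1),'gap',round(st['finger_gap'],4))
    print('tilt',np.round(M[:,1],4),'shift dx dy dz',np.round(d,2), 'wy',None if psi is None else round((a-psi+180)%360-180,1))
E
A='{"wy":-7.1}'; 
python3 -m crank '[{"wy":-7.1},{"wy":-7.1},{"wy":-7.1},{"wy":-7.1},{"wy":-7.1},{"wy":-7.1}]' && python3 -m crank '[{"wy":-7.1},{"wy":-7.1},{"wy":-7.1},{"wy":-7.1},{"wy":-7.1},{"wy":-7.1}]' && python3 -m crank '[{"dx":2.8,"dz":2.14},{"dx":2.8,"dz":2.14},{"dx":2.8,"dz":2.14},{"dx":2.8,"dz":2.14},{"dx":2.8,"dz":2.14},{"dx":2.8,"dz":2.14},{"dx":2.8,"dz":2.14}]' && python3 -m crank '[{"dx":2.8,"dz":2.14},{"dx":2.8,"dz":2.14},{"dx":2.8,"dz":2.14},{"dx":2.8,"dz":2.14},{"dx":2.8,"dz":2.14},{"dx":2.8,"dz":2.14},{"dx":2.8,"dz":2.14},{},{}]'
python3 - <<'E'
from h import *
t=viewer.snapshot('top')
P=onz(t,380.7,240.9,.044)-onz(t,361.1,268,.044);print(P,np.degrees(np.arctan2(P[1],P[0])))
w=wrist('w1.png');print(w['vertical_fov'],w['cx'],w['cy'],np.round(w['extrinsics'],3).tolist())
plan((.567,-.0106,.25)); print(proj(w,(.5225,-.258,.06)))
E
```

```text
[ 0.06522968 -0.03517229  0.        ] -28.333850356050508
65.70646984690485 319.00222586040445 240.41854983502472 [[0.314, -0.95, -0.002, -0.674], [-0.908, -0.3, 0.293, -0.037], [-0.278, -0.09, -0.956, 0.38], [0.0, 0.0, 0.0, 1.0]]
t 0.25 at [ 0.2115 -0.6407  0.2526] psi -71.74 F [ 0.8  1.8 -0.5] gap 0.0853
tilt [-2.0e-04  1.1e-03 -1.0e+00] shift dx dy dz [-48.69   0.33  53.5 ] wy None
(np.float64(82.22869590275806), np.float64(-130.95813332416955))invalid input
```

View pics/w1.png

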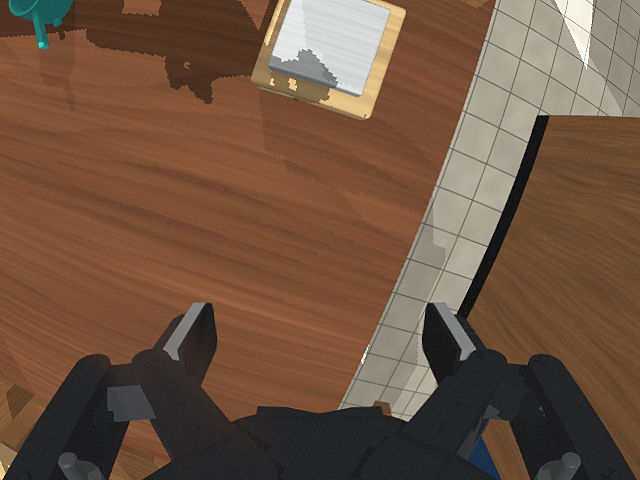

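The arm didn't move: the first call was refused, and the picture shows only the start pose. I'll try rows with all six keys.

```bash
python3 -m crank '[{"dx":0,"dy":0,"dz":0,"wx":0,"wy":-7.1,"wz":0}]'
```

```text
time: 0.33
ee_pos: [0.2115, -0.6408, 0.2529]
tcp_rot: [-0.598, 0.378, -0.377, 0.598]
wrist_force: [0.4, -0.3, 0.1]
finger_gap: 0.0856
```

```bash
python3 -m crank '[{"dx":0,"dy":0,"dz":0,"wx":0,"wy":-7.1,"wz":0},{"dx":0,"dy":0,"dz":0,"wx":0,"wy":-7.1,"wz":0},{"dx":0,"dy":0,"dz":0,"wx":0,"wy":-7.1,"wz":0},{"dx":0,"dy":0,"dz":0,"wx":0,"wy":-7.1,"wz":0},{"dx":0,"dy":0,"dz":0,"wx":0,"wy":-7.1,"wz":0},{"dx":0,"dy":0,"dz":0,"wx":0,"wy":-7.1,"wz":0}]' >/dev/null && python3 -m crank '[{"dx":0,"dy":0,"dz":0,"wx":0,"wy":-7.1,"wz":0},{"dx":0,"dy":0,"dz":0,"wx":0,"wy":-7.1,"wz":0},{"dx":0,"dy":0,"dz":0,"wx":0,"wy":-7.1,"wz":0},{"dx":0,"dy":0,"dz":0,"wx":0,"wy":-7.1,"wz":0},{"dx":0,"dy":0,"dz":0,"wx":0,"wy":-7.1,"wz":0}]' && python3 -m crank '[{"dx":2.8,"dy":0,"dz":2.14,"wx":0,"wy":0,"wz":0},{"dx":2.8,"dy":0,"dz":2.14,"wx":0,"wy":0,"wz":0},{"dx":2.8,"dy":0,"dz":2.14,"wx":0,"wy":0,"wz":0},{"dx":2.8,"dy":0,"dz":2.14,"wx":0,"wy":0,"wz":0},{"dx":2.8,"dy":0,"dz":2.14,"wx":0,"wy":0,"wz":0},{"dx":2.8,"dy":0,"dz":2.14,"wx":0,"wy":0,"wz":0},{"dx":2.8,"dy":0,"dz":2.14,"wx":0,"wy":0,"wz":0}]' && python3 -m crank '[{"dx":2.8,"dy":0,"dz":2.14,"wx":0,"wy":0,"wz":0},{"dx":2.8,"dy":0,"dz":2.14,"wx":0,"wy":0,"wz":0},{"dx":2.8,"dy":0,"dz":2.14,"wx":0,"wy":0,"wz":0},{"dx":2.8,"dy":0,"dz":2.14,"wx":0,"wy":0,"wz":0},{"dx":2.8,"dy":0,"dz":2.14,"wx":0,"wy":0,"wz":0},{"dx":2.8,"dy":0,"dz":2.14,"wx":0,"wy":0,"wz":0},{"dx":2.8,"dy":0,"dz":2.14,"wx":0,"wy":0,"wz":0},{"dx":0,"dy":0,"dz":0,"wx":0,"wy":0,"wz":0}]'
python3 - <<'E'
from h import *
w=wrist('w2.png');print(np.round(w['extrinsics'],3).tolist())
plan((.567,-.0106,.25)); print(proj(w,(.5225,-.258,.06)),proj(w,(.567,-.0106,.044)))
E
```

```text
time: 1.25
ee_pos: [0.2116, -0.6408, 0.2531]
tcp_rot: [-0.702, -0.085, 0.085, 0.702]
wrist_force: [0.3, -0.0, 0.7]
finger_gap: 0.0851
time: 1.83
ee_pos: [0.3681, -0.4481, 0.2533]
tcp_rot: [-0.702, -0.083, 0.083, 0.702]
wrist_force: [1.0, -0.1, -0.1]
finger_gap: 0.0851
time: 2.5
ee_pos: [0.5257, -0.2537, 0.2534]
tcp_rot: [-0.701, -0.085, 0.084, 0.703]
wrist_force: [-0.6, 0.0, -0.4]
finger_gap: 0.0853
[[0.971, 0.239, 0.002, -0.452], [0.228, -0.929, 0.291, -0.393], [0.071, -0.282, -0.957, 0.271], [0.0, 0.0, 0.0, 1.0]]
t 2.55 at [ 0.5244 -0.2558  0.2533] psi 13.75 F [ 0.6 -0.   0.1] gap 0.085
tilt [ 0.e+00  3.e-04 -1.e+00] shift dx dy dz [ 9.96  0.33 22.81] wy None
(np.float64(312.55975257565126), np.float64(220.89281574642854)) (np.float64(424.3420946283414), np.float64(-22.86985708551444))
```

View pics/w2.png

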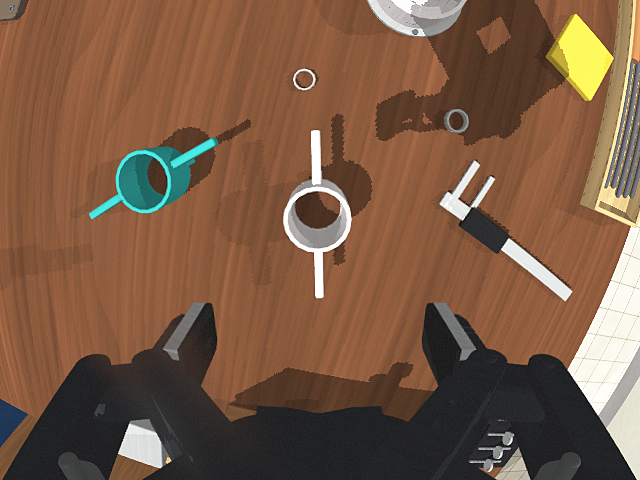

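The section is right below: ring at (318,217), arm tips at (315,131) and (320,297), all close to prediction. Next I go over the pan for one look, then on to the plate.

```bash
python3 -m crank '[{"dx":1.42,"dy":0,"dz":3.26,"wx":0,"wy":0,"wz":0},{"dx":1.42,"dy":0,"dz":3.26,"wx":0,"wy":0,"wz":0},{"dx":1.42,"dy":0,"dz":3.26,"wx":0,"wy":0,"wz":0},{"dx":1.42,"dy":0,"dz":3.26,"wx":0,"wy":0,"wz":0},{"dx":1.42,"dy":0,"dz":3.26,"wx":0,"wy":0,"wz":0},{"dx":1.42,"dy":0,"dz":3.26,"wx":0,"wy":0,"wz":0},{"dx":1.42,"dy":0,"dz":3.26,"wx":0,"wy":0,"wz":0},{"dx":0,"dy":0,"dz":0,"wx":0,"wy":0,"wz":0},{"dx":0,"dy":0,"dz":0,"wx":0,"wy":0,"wz":0}]' >/dev/null
python3 - <<'E'
from h import *
import pickle
w=wrist('w3.png');pickle.dump({k:v for k,v in w.items()},open('w3.pkl','wb'))
plan((.561,.3016,.2)); u=proj(w,(.567,-.0106,.044)); print(u)
x,y=int(u[0])-85,int(u[1])-75; print(x,y)
cv2.imwrite('pics/w3c.png',cv2.resize(w['img'][y:y+150,x:x+170],None,fx=4,fy=4,interpolation=cv2.INTER_CUBIC)[:,:,::-1])
E
```

```text
t 3.35 at [ 0.5664 -0.0139  0.2532] psi 13.49 F [ 0.6 -0.9  0.1] gap 0.0853
tilt [-3.e-04 -8.e-04 -1.e+00] shift dx dy dz [ 6.84  5.3  30.81] wy None
(np.float64(319.1079738073315), np.float64(210.48156642244618))
234 135
```

View pics/w3c.png

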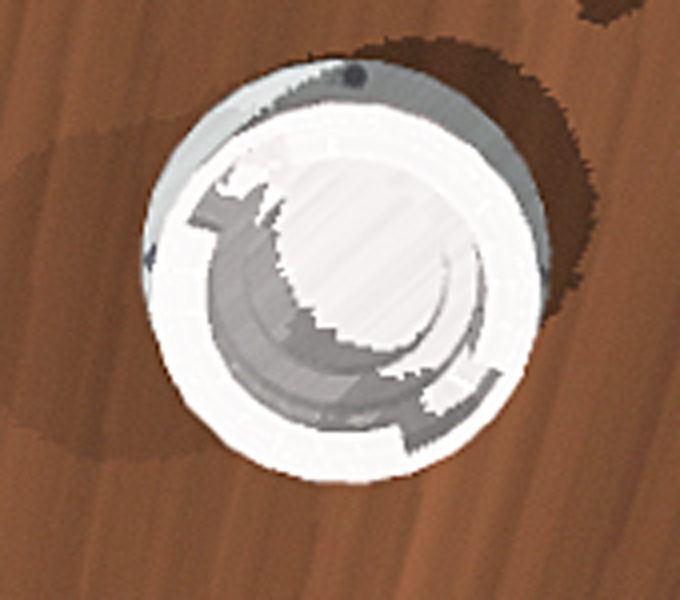

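Rim circle centre is at crop (347,291). The openings' outer corners are (500,372)/(408,450) and (190,220)/(~245,150). I compute from these and go to the plate.

```bash
python3 -m crank '[{"dx":0.85,"dy":0.6,"dz":3.85,"wx":0,"wy":0,"wz":0},{"dx":0.85,"dy":0.6,"dz":3.85,"wx":0,"wy":0,"wz":0},{"dx":0.85,"dy":0.6,"dz":3.85,"wx":0,"wy":0,"wz":0},{"dx":0.85,"dy":0.6,"dz":3.85,"wx":0,"wy":0,"wz":0},{"dx":0.85,"dy":0.6,"dz":3.85,"wx":0,"wy":0,"wz":0},{"dx":0.85,"dy":0.6,"dz":3.85,"wx":0,"wy":0,"wz":0},{"dx":0.85,"dy":0.6,"dz":3.85,"wx":0,"wy":0,"wz":0},{"dx":0.85,"dy":0.6,"dz":3.85,"wx":0,"wy":0,"wz":0},{"dx":0,"dy":0,"dz":0,"wx":0,"wy":0,"wz":0},{"dx":0,"dy":0,"dz":0,"wx":0,"wy":0,"wz":0}]'
python3 - <<'E'
from h import *
import pickle
w=pickle.load(open('w3.pkl','rb'))
c=lambda u,v,z:onz(w,234+u/4,135+v/4,z)
for z in (.044,.05):
    O=c(347,291,z);print(z,O,'diam',np.linalg.norm(c(150,291,z)-c(545,291,z)),np.linalg.norm(c(347,98,z)-c(347,485,z)))
    for u in ((500,372),(408,450),(190,220),(245,150)):
        d=c(*u,z)-O;print(np.round(np.hypot(d[0],d[1]),4),np.degrees(np.arctan2(d[1],d[0])).round(1))
w=wrist('w4.png');pickle.dump(w,open('w4.pkl','wb'));u=proj(w,(.561,.3016,.026)); print(u)
x,y=int(u[0])-75,int(u[1])-60; print(x,y)
cv2.imwrite('pics/w4c.png',cv2.resize(w['img'][y:y+120,x:x+150],None,fx=4,fy=4,interpolation=cv2.INTER_CUBIC)[:,:,::-1])
plan((.561,.3016,.03))
E
```

```text
time: 4.18
ee_pos: [0.5612, 0.3018, 0.2043]
tcp_rot: [0.703, 0.083, -0.084, -0.702]
wrist_force: [-1.0, -0.9, 0.2]
finger_gap: 0.0852
0.044 [ 0.56784875 -0.00778187  0.044     ] diam 0.09003446469040487 0.09036887034588015
0.0401 -14.6
0.0405 -55.7
0.039 168.6
0.0394 138.8
0.05 [ 0.56752545 -0.0065485   0.05      ] diam 0.08839727304201153 0.08872559784669042
0.0394 -14.6
0.0398 -55.7
0.0383 168.6
0.0387 138.8
(np.float64(317.7132635348829), np.float64(220.96864417988002))
242 160
t 4.23 at [0.5616 0.3007 0.2048] psi 13.42 F [ 0.7 -0.4 -0.5] gap 0.0849
tilt [-6.0e-04 -1.2e-03 -1.0e+00] shift dx dy dz [-0.02 17.48  0.11] wy None
```

View pics/w4c.png

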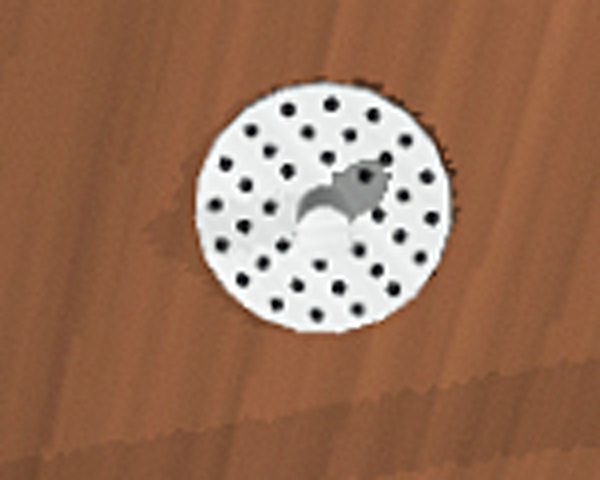

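The plate is knob up; disc centre at crop (323.5,208), so px (322.9,212).

```bash
python3 - <<'E'
from h import *
import pickle
w=pickle.load(open('w4.pkl','rb'))
c=lambda u,v,z:onz(w,242+u/4,160+v/4,z)
p=c(323.5,208,.004);print(p,np.linalg.norm(c(195,208,.004)-c(452,208,.004)),'knob top px',proj(w,(p[0],p[1],.026)))
plan((p[0],p[1],.03))
E
```

```text
[0.56470169 0.30524946 0.004     ] 0.05697211784764525 knob top px (np.float64(323.09344250564925), np.float64(217.82865665195735))
t 4.23 at [0.5616 0.3007 0.2048] psi 13.42 F [ 0.7 -0.4 -0.5] gap 0.0849
tilt [-6.0e-04 -1.2e-03 -1.0e+00] shift dx dy dz [ 0.42 17.48  0.38] wy None
```

```bash
python3 -m crank '[{"dx":0.4,"dy":0,"dz":0.4,"wx":0,"wy":0,"wz":0},{"dx":0,"dy":3,"dz":0,"wx":0,"wy":0,"wz":0},{"dx":0,"dy":3,"dz":0,"wx":0,"wy":0,"wz":0},{"dx":0,"dy":3,"dz":0,"wx":0,"wy":0,"wz":0},{"dx":0,"dy":3,"dz":0,"wx":0,"wy":0,"wz":0},{"dx":0,"dy":2,"dz":0,"wx":0,"wy":0,"wz":0},{"dx":0,"dy":0,"dz":0,"wx":0,"wy":0,"wz":0},{"dx":0,"dy":0,"dz":0,"wx":0,"wy":0,"wz":0}]' 165 && python3 -m crank '[{"dx":0,"dy":1.3,"dz":0,"wx":0,"wy":0,"wz":0},{"dx":0,"dy":1.4,"dz":0,"wx":0,"wy":0,"wz":0},{"dx":0,"dy":0.7,"dz":0,"wx":0,"wy":0,"wz":0},{"dx":0,"dy":0,"dz":0,"wx":0,"wy":0,"wz":0}]' && python3 -m crank '[{"dx":0,"dy":0,"dz":0,"wx":0,"wy":0,"wz":0},{"dx":0,"dy":0,"dz":0,"wx":0,"wy":0,"wz":0},{"dx":0,"dy":0,"dz":0,"wx":0,"wy":0,"wz":0},{"dx":0,"dy":0,"dz":0,"wx":0,"wy":0,"wz":0},{"dx":0,"dy":0,"dz":0,"wx":0,"wy":0,"wz":0},{"dx":0,"dy":0,"dz":0,"wx":0,"wy":0,"wz":0}]' 255
```

```text
time: 4.9
ee_pos: [0.5641, 0.3052, 0.0646]
tcp_rot: [0.703, 0.081, -0.083, -0.702]
wrist_force: [0.1, 0.4, 0.6]
finger_gap: 0.0301
time: 5.23
ee_pos: [0.5627, 0.3064, 0.0293]
tcp_rot: [0.703, 0.082, -0.084, -0.702]
wrist_force: [0.8, -1.2, -0.6]
finger_gap: 0.0301
time: 5.73
ee_pos: [0.564, 0.3071, 0.0316]
tcp_rot: [-0.702, -0.083, 0.083, 0.702]
wrist_force: [0.0, 0.6, -0.9]
finger_gap: 0.0094
```

Gap reads 9.4 mm, where the knob is 12 mm. I lift and check the grasp in the wrist picture.

```bash
python3 -m crank '[{"dx":0,"dy":-1,"dz":0,"wx":0,"wy":0,"wz":0},{"dx":0,"dy":-2,"dz":0,"wx":0,"wy":0,"wz":0},{"dx":0,"dy":-3,"dz":0,"wx":0,"wy":0,"wz":0},{"dx":0,"dy":-3,"dz":0,"wx":0,"wy":0,"wz":0},{"dx":0,"dy":0,"dz":0,"wx":0,"wy":0,"wz":0},{"dx":0,"dy":0,"dz":0,"wx":0,"wy":0,"wz":0}]'
python3 - <<'E'
from h import *
w=wrist();t=snap('top')
cv2.imwrite('pics/w5.png',np.hstack([cv2.resize(w['img'][180:480,120:520],(400,300)),cv2.resize(t['img'][190:290,170:300],(390,300))])[:,:,::-1])
for i in range(4):
    plan((.5675,-.0065,.12)); viewer.snapshot('top')
E
```

```text
time: 6.23
ee_pos: [0.5658, 0.3076, 0.1251]
tcp_rot: [-0.702, -0.085, 0.081, 0.703]
wrist_force: [0.6, -0.0, -1.1]
finger_gap: 0.0092
t 6.33 at [0.5633 0.3067 0.1209] psi 13.46 F [-0.3 -0.1 -0.6] gap 0.0092
tilt [-1.2e-03 -4.0e-04 -1.0e+00] shift dx dy dz [ -6.89   0.1  -30.56] wy None
t 6.38 at [0.5628 0.3065 0.1198] psi 13.46 F [-0.9 -0.1 -1.8] gap 0.0093
tilt [-0.0028 -0.001  -1.    ] shift dx dy dz [-6.830e+00  1.000e-02 -3.055e+01] wy None
t 6.43 at [0.5626 0.3065 0.1194] psi 13.47 F [-0.2  0.7 -0.8] gap 0.0094
tilt [-0.0035 -0.0012 -1.    ] shift dx dy dz [-6.820e+00 -3.000e-02 -3.055e+01] wy None
t 6.48 at [0.5627 0.3065 0.1193] psi 13.47 F [-0.9  1.  -0.8] gap 0.0088
tilt [-0.0035 -0.0013 -1.    ] shift dx dy dz [-6.820e+00 -3.000e-02 -3.055e+01] wy None
```

View pics/w5.png

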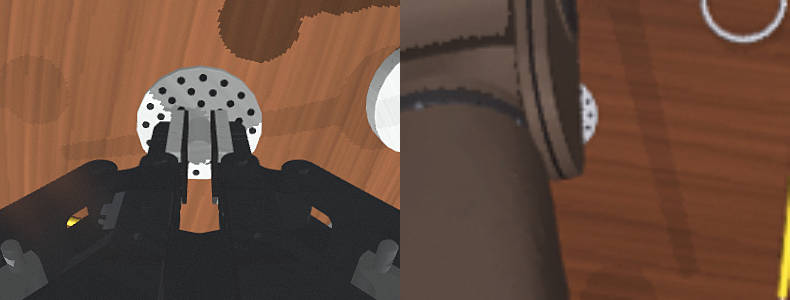

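The plate is held: knob between the pads, disc level. I find its offset from the TCP, then carry it to the pan.

```bash
python3 - <<'E'
from h import *
w=wrist();z=.119-.030+.004
for zz in (z-.003,z,z+.003):
    p=onz(w,319.5,303.5,zz);print(p,np.linalg.norm(onz(w,257,303,zz)-onz(w,382,303,zz)),(onz(w,319.5,247,zz)-onz(w,319.5,360,zz)))
E
python3 -m crank '[{"dx":-0.85,"dy":0,"dz":-3.82,"wx":0,"wy":0,"wz":0},{"dx":-0.85,"dy":0,"dz":-3.82,"wx":0,"wy":0,"wz":0},{"dx":-0.85,"dy":0,"dz":-3.82,"wx":0,"wy":0,"wz":0},{"dx":-0.85,"dy":0,"dz":-3.82,"wx":0,"wy":0,"wz":0},{"dx":-0.85,"dy":0,"dz":-3.82,"wx":0,"wy":0,"wz":0},{"dx":-0.85,"dy":0,"dz":-3.82,"wx":0,"wy":0,"wz":0},{"dx":-0.85,"dy":0,"dz":-3.82,"wx":0,"wy":0,"wz":0},{"dx":-0.85,"dy":0,"dz":-3.82,"wx":0,"wy":0,"wz":0},{"dx":0,"dy":0,"dz":0,"wx":0,"wy":0,"wz":0},{"dx":0,"dy":0,"dz":0,"wx":0,"wy":0,"wz":0}]' && python3 - <<'E'
from h import *
w=wrist('w6.png');viewer.snapshot('top');viewer.snapshot('top');viewer.snapshot('top')
plan((.5675,-.0065,.06))
E
```

```text
[0.56434434 0.30583025 0.09      ] 0.05681080118579333 [-0.0135568   0.05642052  0.        ]
[0.56399873 0.30730182 0.093     ] 0.05567555773691462 [-0.0132859   0.05529308  0.        ]
[0.56365312 0.30877339 0.096     ] 0.054540314288035886 [-0.01301499  0.05416563  0.        ]
time: 7.42
ee_pos: [0.5688, -0.0081, 0.1209]
tcp_rot: [-0.702, -0.081, 0.082, 0.703]
wrist_force: [-0.3, 0.3, -0.5]
finger_gap: 0.0095
t 7.62 at [ 0.5687 -0.0048  0.1209] psi 13.56 F [ 0.2 -0.4 -1.3] gap 0.0091
tilt [-8.e-04  4.e-04 -1.e+00] shift dx dy dz [-0.15  6.09 -0.15] wy None
```

View pics/w6.png

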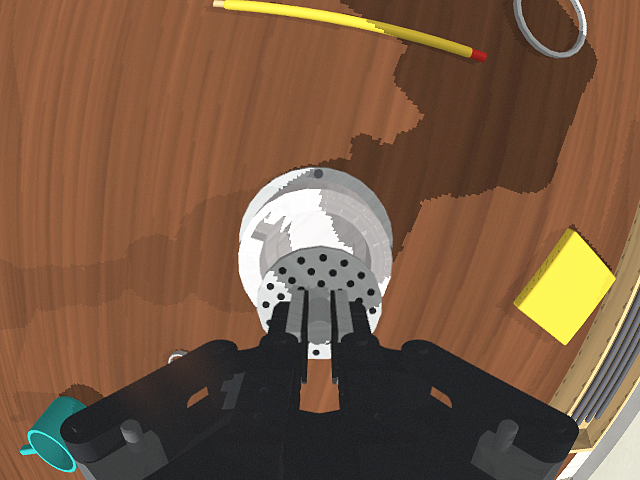

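The plate hangs level over the pan. Rim edges seen: left ≈239, right ≈390, top ≈188. I compare those with the projected circle.

```bash
python3 - <<'E'
from h import *
w=wrist()
a=np.linspace(0,6.283,200)
for z,r in ((.05,.044),(.006,.052),(.044,.044)):
    P=np.array([proj(w,(.5675+r*np.cos(t),-.0065+r*np.sin(t),z)) for t in a]);print(z,'L',P[:,0].min(),'R',P[:,0].max(),'T',P[:,1].min(),'B',P[:,1].max())
g=w['img'][:,:,0].astype(int);b=w['img'][:,:,2].astype(int)
m=(abs(g-b)<35)&(g>90)
for r in (175,185,195,215,235,250,260):
    x=np.where(m[r,200:430])[0]+200;print(r,x.min(),x.max())
E
```

```text
0.05 L 236.04082335131253 R 392.84686847107207 T 191.70196156333708 B 338.12754093897234
0.006 L 238.21604853582306 R 392.3459190687033 T 167.97342112026985 B 315.17800308868334
0.044 L 238.20956443145994 R 390.9208799418701 T 189.873607991833 B 333.0136424891043
175 291 338
185 271 359
195 259 370
215 245 384
235 239 390
250 239 391
260 238 390
```

Rim height 44 mm and centre (0.5675,-0.0065) fit. I descend to just above the ledge, then ease down.

```bash
python3 -m crank '[{"dx":-0.3,"dy":0,"dz":-0.05,"wx":0,"wy":0,"wz":0},{"dx":0,"dy":1.5,"dz":0,"wx":0,"wy":0,"wz":0},{"dx":0,"dy":1.5,"dz":0,"wx":0,"wy":0,"wz":0},{"dx":0,"dy":1.2,"dz":0,"wx":0,"wy":0,"wz":0},{"dx":0,"dy":0.8,"dz":0,"wx":0,"wy":0,"wz":0},{"dx":0,"dy":0.6,"dz":0,"wx":0,"wy":0,"wz":0},{"dx":0,"dy":0.5,"dz":0,"wx":0,"wy":0,"wz":0},{"dx":0,"dy":0,"dz":0,"wx":0,"wy":0,"wz":0},{"dx":0,"dy":0,"dz":0,"wx":0,"wy":0,"wz":0},{"dx":0,"dy":0,"dz":0,"wx":0,"wy":0,"wz":0}]' && python3 -m crank '[{"dx":0,"dy":0.2,"dz":0,"wx":0,"wy":0,"wz":0},{"dx":0,"dy":0.2,"dz":0,"wx":0,"wy":0,"wz":0},{"dx":0,"dy":0,"dz":0,"wx":0,"wy":0,"wz":0},{"dx":0,"dy":0,"dz":0,"wx":0,"wy":0,"wz":0}]' && python3 -m crank '[{"dx":0,"dy":0.15,"dz":0,"wx":0,"wy":0,"wz":0},{"dx":0,"dy":0,"dz":0,"wx":0,"wy":0,"wz":0},{"dx":0,"dy":0,"dz":0,"wx":0,"wy":0,"wz":0}]'
```

```text
time: 8.5
ee_pos: [0.5667, -0.0074, 0.061]
tcp_rot: [0.702, 0.083, -0.082, -0.702]
wrist_force: [0.7, -0.1, -1.0]
finger_gap: 0.0091
time: 8.83
ee_pos: [0.5661, -0.0073, 0.0563]
tcp_rot: [-0.702, -0.083, 0.083, 0.702]
wrist_force: [-0.7, 0.6, -0.6]
finger_gap: 0.0093
time: 9.08
ee_pos: [0.5661, -0.0073, 0.0548]
tcp_rot: [-0.702, -0.083, 0.083, 0.702]
wrist_force: [-0.2, 0.1, -1.5]
finger_gap: 0.0095
```

No contact yet, so I keep easing down.

```bash
python3 -m crank '[{"dx":0,"dy":0.15,"dz":0,"wx":0,"wy":0,"wz":0},{"dx":0,"dy":0,"dz":0,"wx":0,"wy":0,"wz":0},{"dx":0,"dy":0,"dz":0,"wx":0,"wy":0,"wz":0}]' && python3 -m crank '[{"dx":0,"dy":0.15,"dz":0,"wx":0,"wy":0,"wz":0},{"dx":0,"dy":0,"dz":0,"wx":0,"wy":0,"wz":0},{"dx":0,"dy":0,"dz":0,"wx":0,"wy":0,"wz":0}]'
```

```text
time: 9.33
ee_pos: [0.5661, -0.0073, 0.0532]
tcp_rot: [-0.702, -0.083, 0.083, 0.702]
wrist_force: [-0.6, 0.1, -1.6]
finger_gap: 0.0094
time: 9.58
ee_pos: [0.5661, -0.0072, 0.0517]
tcp_rot: [-0.702, -0.083, 0.083, 0.702]
wrist_force: [-0.9, -0.1, -0.3]
finger_gap: 0.009
```

```bash
python3 -m crank '[{"dx":0,"dy":0.1,"dz":0,"wx":0,"wy":0,"wz":0},{"dx":0,"dy":0,"dz":0,"wx":0,"wy":0,"wz":0},{"dx":0,"dy":0,"dz":0,"wx":0,"wy":0,"wz":0}]' && python3 -m crank '[{"dx":0,"dy":0.1,"dz":0,"wx":0,"wy":0,"wz":0},{"dx":0,"dy":0,"dz":0,"wx":0,"wy":0,"wz":0},{"dx":0,"dy":0,"dz":0,"wx":0,"wy":0,"wz":0}]'
```

```text
time: 9.83
ee_pos: [0.5663, -0.0073, 0.0515]
tcp_rot: [-0.702, -0.083, 0.083, 0.702]
wrist_force: [-2.3, 0.4, 5.6]
finger_gap: 0.0091
time: 10.08
ee_pos: [0.5663, -0.0073, 0.0515]
tcp_rot: [-0.702, -0.083, 0.083, 0.702]
wrist_force: [-5.5, 0.5, 10.8]
finger_gap: 0.0089
```

Contact at z=0.0515 matches the ledge. I release slightly and lift.

```bash
python3 -m crank '[{"dx":0,"dy":0,"dz":0,"wx":0,"wy":0,"wz":0},{"dx":0,"dy":0,"dz":0,"wx":0,"wy":0,"wz":0},{"dx":0,"dy":0,"dz":0,"wx":0,"wy":0,"wz":0}]' 197 && python3 -m crank '[{"dx":0,"dy":-0.5,"dz":0,"wx":0,"wy":0,"wz":0},{"dx":0,"dy":-2,"dz":0,"wx":0,"wy":0,"wz":0},{"dx":0,"dy":-4,"dz":0,"wx":0,"wy":0,"wz":0},{"dx":0,"dy":-4,"dz":0,"wx":0,"wy":0,"wz":0},{"dx":0,"dy":-4,"dz":0,"wx":0,"wy":0,"wz":0},{"dx":0,"dy":-4,"dz":0,"wx":0,"wy":0,"wz":0},{"dx":0,"dy":-1.5,"dz":0,"wx":0,"wy":0,"wz":0},{"dx":0,"dy":0,"dz":0,"wx":0,"wy":0,"wz":0},{"dx":0,"dy":0,"dz":0,"wx":0,"wy":0,"wz":0}]'
python3 - <<'E'
from h import *
import pickle
w=wrist();pickle.dump(w,open('w7.pkl','wb'));u=proj(w,(.5675,-.0065,.044)); print(u)
x,y=int(u[0])-85,int(u[1])-75; print(x,y)
cv2.imwrite('pics/w7c.png',cv2.resize(w['img'][y:y+150,x:x+170],None,fx=4,fy=4,interpolation=cv2.INTER_CUBIC)[:,:,::-1])
viewer.snapshot('top');viewer.snapshot('top')
w=pickle.load(open('w3.pkl','rb'))
plan((.525,-.257,.25))
E
```

```text
time: 10.33
ee_pos: [0.5662, -0.0073, 0.0495]
tcp_rot: [0.702, 0.083, -0.083, -0.702]
wrist_force: [-1.3, 0.0, 0.0]
finger_gap: 0.0192
time: 11.08
ee_pos: [0.5666, -0.0074, 0.2511]
tcp_rot: [0.703, 0.084, -0.082, -0.702]
wrist_force: [0.3, -0.4, -1.3]
finger_gap: 0.0192
(np.float64(318.41070631226563), np.float64(212.3617835190145))
233 137
t 11.23 at [ 0.565  -0.0071  0.2472] psi 13.46 F [ 0.2 -0.6  0.1] gap 0.0193
tilt [-4.5e-03  9.0e-04 -1.0e+00] shift dx dy dz [ -9.71  -0.28 -23.38] wy None
```

View pics/w7c.png

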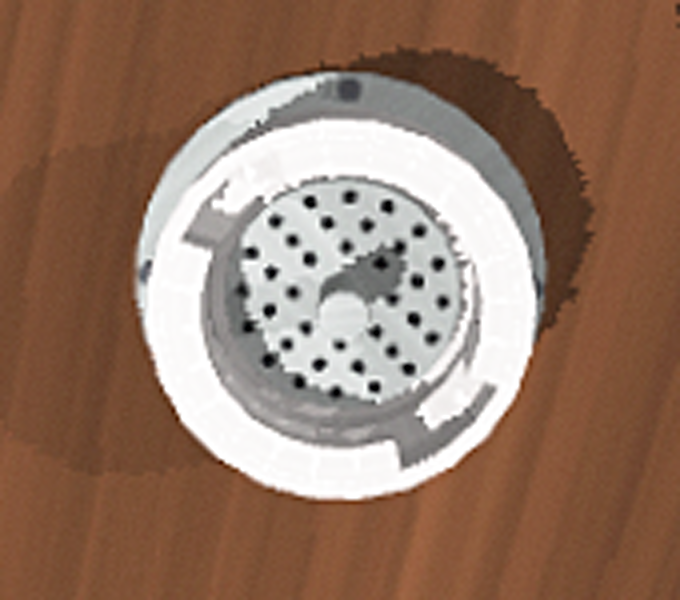

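The plate lies flat inside the pan, knob up. Rim bbox in the crop is L143, R540, T117, B500, and the clear opening corners are (493,387), (402,468) and (185,238). I compute from these and return to the section with the gripper open.

```bash
python3 -m crank '[{"dx":-1.39,"dy":0,"dz":-3.34,"wx":0,"wy":0,"wz":0},{"dx":-1.39,"dy":0,"dz":-3.34,"wx":0,"wy":0,"wz":0},{"dx":-1.39,"dy":0,"dz":-3.34,"wx":0,"wy":0,"wz":0},{"dx":-1.39,"dy":0,"dz":-3.34,"wx":0,"wy":0,"wz":0},{"dx":-1.39,"dy":0,"dz":-3.34,"wx":0,"wy":0,"wz":0},{"dx":-1.39,"dy":0,"dz":-3.34,"wx":0,"wy":0,"wz":0},{"dx":-1.39,"dy":0,"dz":-3.34,"wx":0,"wy":0,"wz":0},{"dx":0,"dy":0,"dz":0,"wx":0,"wy":0,"wz":0},{"dx":0,"dy":0,"dz":0,"wx":0,"wy":0,"wz":0},{"dx":0,"dy":0,"dz":0,"wx":0,"wy":0,"wz":0}]' 0
python3 - <<'E'
from h import *
import pickle
w=pickle.load(open('w7.pkl','rb'))
def bb(c,r,z):
    P=np.array([proj(w,(c[0]+r*np.cos(t),c[1]+r*np.sin(t),z)) for t in np.linspace(0,6.283,200)]);return np.r_[P.min(0),P.max(0)]
from scipy.optimize import least_squares
ob=np.array([233+143/4,137+117/4,233+540/4,137+500/4])
for z in (.044,.05):
    q=least_squares(lambda c:bb(c,.044,z)-ob,(.5675,-.0065));print(z,q.x,q.fun)
    for u in ((493,387),(402,468),(185,238)):
        d=onz(w,233+u[0]/4,137+u[1]/4,z)[:2]-q.x;print(np.hypot(*d).round(4),np.degrees(np.arctan2(d[1],d[0])).round(1))
viewer.snapshot('top')
w=wrist()
g=w['img'].astype(int);m=((g.max(2)-g.min(2)<30)&(g.min(2)>150)).astype(np.uint8)
n,l,s,c=cv2.connectedComponentsWithStats(m)
for i in range(1,n):
    if 250<c[i][0]<390 and 80<c[i][1]<330 and s[i,4]>100:
        print(s[i],c[i]); M=l==i
        for r in range(s[i,1],s[i,1]+s[i,3],12):
            x=np.where(M[r])[0]; print(r,x.min(),x.max(),end=' | ')
pickle.dump(w,open('w8.pkl','wb'));cv2.imwrite('pics/w8.png',w['img'][:,:,::-1])
plan((.525,-.257,.1))
E
```

```text
time: 12.07
ee_pos: [0.5254, -0.2566, 0.2479]
tcp_rot: [-0.701, -0.082, 0.084, 0.703]
wrist_force: [0.0, 0.1, -0.7]
finger_gap: 0.0854
0.044 [ 0.56813583 -0.00927501] [ 1.26869509  0.71343957 -1.26989597 -0.89229693]
0.0389 -12.9
0.0395 -55.6
0.0393 166.9
0.05 [ 0.56783397 -0.00802449] [ 0.38167028 -0.06837435 -0.38190435  0.04950262]
0.0381 -12.7
0.0387 -55.6
0.0386 166.7
[ 284  128   70  170 2487] [318.67631685 213.        ]
128 313 320 | 140 312 321 | 152 312 321 | 164 313 321 | 176 313 322 | 188 296 341 | 200 289 348 | 212 285 352 | 224 285 352 | 236 290 347 | 248 304 334 | 260 316 324 | 272 316 324 | 284 317 324 | 296 317 324 | t 12.17 at [ 0.5259 -0.2558  0.2487] psi 13.55 F [ 0.1  0.4 -0.3] gap 0.0853
tilt [-0.0015  0.0015 -1.    ] shift dx dy dz [-0.1  14.87 -0.12] wy None
```

```bash
python3 - <<'E'
from h import *
import pickle
w=pickle.load(open('w8.pkl','rb'))
a=onz(w,316.5,127.5,.054);b=onz(w,320.8,297.5,.054);d=a-b
print(a,b,(a+b)/2,np.linalg.norm(d),np.degrees(np.arctan2(d[1],d[0])))
print('ring',onz(w,318.5,218,.06),np.linalg.norm(onz(w,284.5,218,.06)-onz(w,352.5,218,.06)))
c=(a+b)/2
plan((c[0],c[1],.041),np.degrees(np.arctan2(d[1],d[0]))-90)
E
```

```text
[ 0.50633267 -0.18121631  0.054     ] [ 0.54611338 -0.33050298  0.054     ] [ 0.52622302 -0.25585965  0.054     ] 0.154496004724196 104.92100388490628
ring [ 0.52589321 -0.25540805  0.06      ] 0.058288313132626515
t 12.17 at [ 0.5259 -0.2558  0.2487] psi 13.55 F [ 0.1  0.4 -0.3] gap 0.0853
tilt [-0.0015  0.0015 -1.    ] shift dx dy dz [ 0.05 20.77 -0.05] wy -1.4
```

```bash
python3 -m crank '[{"dx":0,"dy":0,"dz":0,"wx":0,"wy":-1.4,"wz":0},{"dx":0,"dy":4,"dz":0,"wx":0,"wy":0,"wz":0},{"dx":0,"dy":4,"dz":0,"wx":0,"wy":0,"wz":0},{"dx":0,"dy":4,"dz":0,"wx":0,"wy":0,"wz":0},{"dx":0,"dy":3,"dz":0,"wx":0,"wy":0,"wz":0},{"dx":0,"dy":2,"dz":0,"wx":0,"wy":0,"wz":0},{"dx":0,"dy":2,"dz":0,"wx":0,"wy":0,"wz":0},{"dx":0,"dy":1.6,"dz":0,"wx":0,"wy":0,"wz":0},{"dx":0,"dy":0,"dz":0,"wx":0,"wy":0,"wz":0},{"dx":0,"dy":0,"dz":0,"wx":0,"wy":0,"wz":0}]' && python3 -m crank '[{"dx":0,"dy":0,"dz":0,"wx":0,"wy":0,"wz":0},{"dx":0,"dy":0,"dz":0,"wx":0,"wy":0,"wz":0},{"dx":0,"dy":0,"dz":0,"wx":0,"wy":0,"wz":0},{"dx":0,"dy":0,"dz":0,"wx":0,"wy":0,"wz":0},{"dx":0,"dy":0,"dz":0,"wx":0,"wy":0,"wz":0}]' 255 && python3 -m crank '[{"dx":0,"dy":-1,"dz":0,"wx":0,"wy":0,"wz":0},{"dx":0,"dy":-3,"dz":0,"wx":0,"wy":0,"wz":0},{"dx":0,"dy":-4,"dz":0,"wx":0,"wy":0,"wz":0},{"dx":0,"dy":-3,"dz":0,"wx":0,"wy":0,"wz":0},{"dx":0,"dy":0,"dz":0,"wx":0,"wy":0,"wz":0},{"dx":0,"dy":0,"dz":0,"wx":0,"wy":0,"wz":0},{"dx":0,"dy":0,"dz":0,"wx":0,"wy":0,"wz":0},{"dx":0,"dy":0,"dz":0,"wx":0,"wy":0,"wz":0}]'
python3 - <<'E'
from h import *
plan((.568,-.0085,.15),-34.3+90)
E
```

```text
time: 13.0
ee_pos: [0.5258, -0.256, 0.0431]
tcp_rot: [-0.701, -0.092, 0.093, 0.702]
wrist_force: [0.7, 0.7, 0.3]
finger_gap: 0.0853
time: 13.42
ee_pos: [0.5273, -0.258, 0.046]
tcp_rot: [0.702, 0.093, -0.09, -0.7]
wrist_force: [0.3, 0.3, 6.3]
finger_gap: 0.0577
time: 14.08
ee_pos: [0.5243, -0.2562, 0.151]
tcp_rot: [-0.7, -0.09, 0.093, 0.702]
wrist_force: [0.4, -0.1, -3.6]
finger_gap: 0.0574
t 14.08 at [ 0.5243 -0.2562  0.151 ] psi 14.86 F [ 0.4 -0.1 -3.6] gap 0.0574
tilt [-0.0045  0.0031 -1.    ] shift dx dy dz [10.58  0.16 22.82] wy -40.8
```

Held (gap 57.5 mm; this sensor read 2.5 mm low on the knob too). I carry it over the pan, turn by -40.8° and look.

```bash
python3 -m crank '[{"dx":1.51,"dy":0,"dz":3.26,"wx":0,"wy":0,"wz":0},{"dx":1.51,"dy":0,"dz":3.26,"wx":0,"wy":0,"wz":0},{"dx":1.51,"dy":0,"dz":3.26,"wx":0,"wy":0,"wz":0},{"dx":1.51,"dy":0,"dz":3.26,"wx":0,"wy":0,"wz":0},{"dx":1.51,"dy":0,"dz":3.26,"wx":0,"wy":0,"wz":0},{"dx":1.51,"dy":0,"dz":3.26,"wx":0,"wy":0,"wz":0},{"dx":1.51,"dy":0,"dz":3.26,"wx":0,"wy":0,"wz":0},{"dx":0,"dy":0,"dz":0,"wx":0,"wy":0,"wz":0}]' >/dev/null && python3 -m crank '[{"dx":0,"dy":0,"dz":0,"wx":0,"wy":-6.8,"wz":0},{"dx":0,"dy":0,"dz":0,"wx":0,"wy":-6.8,"wz":0},{"dx":0,"dy":0,"dz":0,"wx":0,"wy":-6.8,"wz":0},{"dx":0,"dy":0,"dz":0,"wx":0,"wy":-6.8,"wz":0},{"dx":0,"dy":0,"dz":0,"wx":0,"wy":-6.8,"wz":0},{"dx":0,"dy":0,"dz":0,"wx":0,"wy":-6.8,"wz":0},{"dx":0,"dy":0,"dz":0,"wx":0,"wy":0,"wz":0},{"dx":0,"dy":0,"dz":0,"wx":0,"wy":0,"wz":0},{"dx":0,"dy":0,"dz":0,"wx":0,"wy":0,"wz":0},{"dx":0,"dy":0,"dz":0,"wx":0,"wy":0,"wz":0}]'
python3 - <<'E'
from h import *
import pickle
w=wrist('w9.png');pickle.dump(w,open('w9.pkl','wb'))
st=arm.get_state();M=R.from_quat(st['tcp_rot']).as_matrix();p=st['ee_pos']
print('top centre',proj(w,(p[0],p[1],p[2]+.017)),'arm tips',[proj(w,p+s*.078*M[:,2]+[0,0,.011]) for s in(1,-1)])
plan((.568,-.0085,.11),-34.3+90)
E
```

```text
time: 15.58
ee_pos: [0.5692, -0.0097, 0.1531]
tcp_rot: [-0.625, -0.329, 0.33, 0.626]
wrist_force: [-0.0, -0.2, -3.4]
finger_gap: 0.0577
top centre (np.float64(316.82649326252044), np.float64(360.67949183325635)) arm tips [(np.float64(316.4443714780315), np.float64(116.29723256884625)), (np.float64(317.4783086517459), np.float64(481.975466009009))]
t 15.63 at [ 0.5694 -0.0097  0.1534] psi 55.58 F [ 0.5  0.1 -2.9] gap 0.0576
tilt [-8.e-04  1.e-04 -1.e+00] shift dx dy dz [0.02 4.34 0.18] wy -0.1
```

View pics/w9.png

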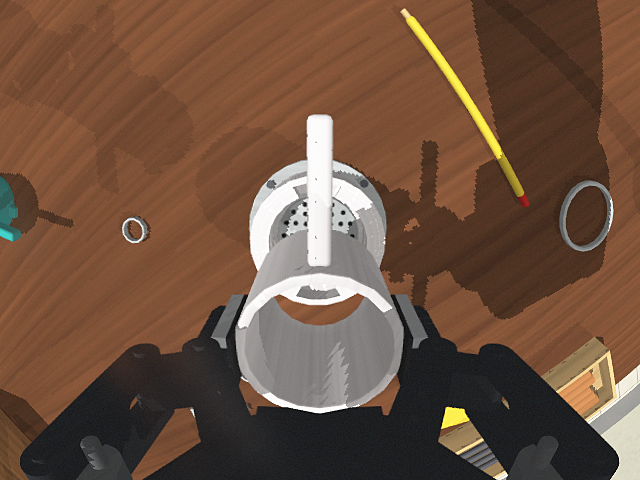

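The arm lies in line with the openings (tip at (319.5,115), ring bbox L236, R403, T275, B412). I fit the held section's centre and the pan centre in this same image.

```bash
python3 - <<'E'
from h import *
import pickle
from scipy.optimize import least_squares
w=pickle.load(open('w9.pkl','rb'))
def bb(c,r,z):
    P=np.array([proj(w,(c[0]+r*np.cos(t),c[1]+r*np.sin(t),z)) for t in np.linspace(0,6.283,300)]);return np.r_[P.min(0),P.max(0)]
ob=np.array([236,275,403,412])
q=least_squares(lambda c:(bb(c,.030,c[2])-ob)*[1,1,1,1],(.569,-.0097,.17),x_scale=.01);print('ring',q.x,q.fun)
for z in(.165,.168,.171):
    q=least_squares(lambda c:(bb(c,.030,z)-ob),(.569,-.0097),x_scale=.01);print(z,q.x,q.fun.round(1))
    print(' armtip',onz(w,319.5,115,z-.006),'dist',np.linalg.norm(onz(w,319.5,115,z-.006)[:2]-q.x))
# pan rim extents: left/right/top from image
g=w['img'].astype(int);m=(g.max(2)-g.min(2)<35)&(g.min(2)>90)
for r in (160,165,175,185,195,205,215,225,235,245):
    x=np.where(m[r,225:420])[0]+225;print(r,x.min(),x.max(),end=' | ')
for c in ((.568,-.0085),(.568,-.007),(.568,-.010)): print(c,bb(c,.044,.044).round(1),bb(c,.052,.006).round(1))
E
```

```text
ring [ 0.57130146 -0.0098858   0.16256095] [ 0.29882686 -0.3127957  -0.29907942  0.41282981]
0.165 [ 0.57025593 -0.00917188] [-1.4 -1.1  1.4  2.3]
 armtip [0.50503654 0.03548992 0.159     ] dist 0.07904584441899443
0.168 [ 0.56898483 -0.00830209] [-3.6 -2.1  3.6  4.7]
 armtip [0.50513993 0.03541664 0.162     ] dist 0.077378921068923
0.171 [ 0.56772907 -0.00744558] [-5.9 -3.1  5.9  7.3]
 armtip [0.50524333 0.03534337 0.165     ] dist 0.07573217153811845
160 300 334 | 165 287 347 | 175 272 363 | 185 262 372 | 195 256 378 | 205 253 382 | 215 249 385 | 225 249 385 | 235 250 385 | 245 250 384 | (0.568, -0.0085) [251.1 175.6 385.5 304.3] [249.5 158.3 387.4 291.7]
(0.568, -0.007) [252.9 174.3 387.5 303.2] [251.  157.1 389.  290.7]
(0.568, -0.01) [249.3 177.  383.6 305.3] [247.9 159.5 385.7 292.7]
```

Pan (0.568,-0.009), section (0.5695,-0.009). I correct by 1.5 mm and descend; seating is expected at TCP z ≈0.068, or ≈0.082 if it stands on the rim.

```bash
python3 -m crank '[{"dx":-0.1,"dy":0,"dz":0.1,"wx":0,"wy":0,"wz":0},{"dx":0,"dy":2,"dz":0,"wx":0,"wy":0,"wz":0},{"dx":0,"dy":2,"dz":0,"wx":0,"wy":0,"wz":0},{"dx":0,"dy":1.2,"dz":0,"wx":0,"wy":0,"wz":0},{"dx":0,"dy":0.6,"dz":0,"wx":0,"wy":0,"wz":0},{"dx":0,"dy":0.5,"dz":0,"wx":0,"wy":0,"wz":0},{"dx":0,"dy":0,"dz":0,"wx":0,"wy":0,"wz":0},{"dx":0,"dy":0,"dz":0,"wx":0,"wy":0,"wz":0},{"dx":0,"dy":0,"dz":0,"wx":0,"wy":0,"wz":0}]' && python3 -m crank '[{"dx":0,"dy":0.3,"dz":0,"wx":0,"wy":0,"wz":0},{"dx":0,"dy":0.3,"dz":0,"wx":0,"wy":0,"wz":0},{"dx":0,"dy":0,"dz":0,"wx":0,"wy":0,"wz":0},{"dx":0,"dy":0,"dz":0,"wx":0,"wy":0,"wz":0}]' && python3 -m crank '[{"dx":0,"dy":0.2,"dz":0,"wx":0,"wy":0,"wz":0},{"dx":0,"dy":0.2,"dz":0,"wx":0,"wy":0,"wz":0},{"dx":0,"dy":0,"dz":0,"wx":0,"wy":0,"wz":0},{"dx":0,"dy":0,"dz":0,"wx":0,"wy":0,"wz":0}]'
```

```text
time: 16.38
ee_pos: [0.569, -0.01, 0.092]
tcp_rot: [0.626, 0.331, -0.33, -0.625]
wrist_force: [-0.9, -0.3, -2.1]
finger_gap: 0.0577
time: 16.72
ee_pos: [0.568, -0.0098, 0.0846]
tcp_rot: [-0.625, -0.33, 0.33, 0.625]
wrist_force: [-0.8, 0.2, -2.3]
finger_gap: 0.0574
time: 17.05
ee_pos: [0.568, -0.0098, 0.0806]
tcp_rot: [-0.625, -0.33, 0.33, 0.625]
wrist_force: [-0.4, 0.2, -3.8]
finger_gap: 0.0578
```

No contact at 0.0806, which is below rim-standing height. I continue.

```bash
python3 -m crank '[{"dx":0,"dy":0.2,"dz":0,"wx":0,"wy":0,"wz":0},{"dx":0,"dy":0.2,"dz":0,"wx":0,"wy":0,"wz":0},{"dx":0,"dy":0,"dz":0,"wx":0,"wy":0,"wz":0},{"dx":0,"dy":0,"dz":0,"wx":0,"wy":0,"wz":0}]' && python3 -m crank '[{"dx":0,"dy":0.2,"dz":0,"wx":0,"wy":0,"wz":0},{"dx":0,"dy":0.2,"dz":0,"wx":0,"wy":0,"wz":0},{"dx":0,"dy":0,"dz":0,"wx":0,"wy":0,"wz":0},{"dx":0,"dy":0,"dz":0,"wx":0,"wy":0,"wz":0}]'
```

```text
time: 17.38
ee_pos: [0.568, -0.0099, 0.0766]
tcp_rot: [-0.625, -0.33, 0.33, 0.625]
wrist_force: [-0.6, -0.6, -2.7]
finger_gap: 0.058
time: 17.72
ee_pos: [0.568, -0.0099, 0.0726]
tcp_rot: [-0.625, -0.33, 0.33, 0.625]
wrist_force: [-0.7, 0.2, -1.9]
finger_gap: 0.0574
```

```bash
python3 -m crank '[{"dx":0,"dy":0.15,"dz":0,"wx":0,"wy":0,"wz":0},{"dx":0,"dy":0,"dz":0,"wx":0,"wy":0,"wz":0},{"dx":0,"dy":0,"dz":0,"wx":0,"wy":0,"wz":0}]'
```

```text
time: 17.97
ee_pos: [0.5681, -0.0099, 0.0712]
tcp_rot: [-0.625, -0.33, 0.33, 0.625]
wrist_force: [-0.1, -0.7, -1.7]
finger_gap: 0.0576
```

```bash
python3 -m crank '[{"dx":0,"dy":0.15,"dz":0,"wx":0,"wy":0,"wz":0},{"dx":0,"dy":0,"dz":0,"wx":0,"wy":0,"wz":0},{"dx":0,"dy":0,"dz":0,"wx":0,"wy":0,"wz":0}]' && python3 -m crank '[{"dx":0,"dy":0.1,"dz":0,"wx":0,"wy":0,"wz":0},{"dx":0,"dy":0,"dz":0,"wx":0,"wy":0,"wz":0},{"dx":0,"dy":0,"dz":0,"wx":0,"wy":0,"wz":0}]'
```

```text
time: 18.22
ee_pos: [0.5685, -0.0099, 0.0701]
tcp_rot: [0.625, 0.33, -0.33, -0.625]
wrist_force: [0.6, -0.4, -1.2]
finger_gap: 0.0574
time: 18.47
ee_pos: [0.5686, -0.0099, 0.07]
tcp_rot: [0.625, 0.33, -0.33, -0.625]
wrist_force: [-3.4, 1.0, 6.8]
finger_gap: 0.0579
```

Contact at 0.070: the section is seated, well below rim height. I let go fully, then re-grip lightly centred and start the clockwise turn.

```bash
python3 -m crank '[{"dx":0,"dy":0,"dz":0,"wx":0,"wy":0,"wz":0},{"dx":0,"dy":0,"dz":0,"wx":0,"wy":0,"wz":0},{"dx":0,"dy":0,"dz":0,"wx":0,"wy":0,"wz":0},{"dx":0,"dy":0,"dz":0,"wx":0,"wy":0,"wz":0},{"dx":0,"dy":0,"dz":0,"wx":0,"wy":0,"wz":0},{"dx":0,"dy":-2,"dz":0,"wx":0,"wy":0,"wz":0},{"dx":0,"dy":-4,"dz":0,"wx":0,"wy":0,"wz":0},{"dx":0,"dy":-4,"dz":0,"wx":0,"wy":0,"wz":0},{"dx":0,"dy":0,"dz":0,"wx":0,"wy":0,"wz":0},{"dx":0,"dy":0,"dz":0,"wx":0,"wy":0,"wz":0}]' 0
python3 - <<'E'
from h import *
import pickle
viewer.snapshot('top');viewer.snapshot('top')
w=wrist('w10.png');pickle.dump(w,open('w10.pkl','wb'))
g=w['img'].astype(int);m=((g.max(2)-g.min(2)<30)&(g.min(2)>150)).astype(np.uint8)
for r in range(90,400,14):
    x=np.where(m[r,200:440])[0]+200;print(r,(x.min(),x.max(),len(x)) if len(x) else 0,end=' | ')
def bb(c,r,z):
    P=np.array([proj(w,(c[0]+r*np.cos(t),c[1]+r*np.sin(t),z)) for t in np.linspace(0,6.283,300)]);return np.r_[P.min(0),P.max(0)].round(1)
for z in (.084,.098): print('ring if top at',z,bb((.568,-.009),.03,z))
a=np.radians(145.6)
print('tip',proj(w,(.568+.078*np.cos(a),-.009+.078*np.sin(a),.078)),proj(w,(.568+.078*np.cos(a),-.009+.078*np.sin(a),.092)))
plan((.568,-.009,.072),-34.3+90)
E
```

```text
time: 19.3
ee_pos: [0.5704, -0.0103, 0.1726]
tcp_rot: [0.627, 0.332, -0.328, -0.624]
wrist_force: [0.1, -0.0, -0.3]
finger_gap: 0.0856
90 0 | 104 0 | 118 0 | 132 (np.int64(313), np.int64(326), 14) | 146 (np.int64(314), np.int64(326), 13) | 160 (np.int64(304), np.int64(333), 30) | 174 (np.int64(276), np.int64(355), 42) | 188 (np.int64(264), np.int64(360), 83) | 202 (np.int64(257), np.int64(372), 90) | 216 (np.int64(255), np.int64(379), 96) | 230 (np.int64(255), np.int64(382), 64) | 244 (np.int64(256), np.int64(381), 74) | 258 (np.int64(260), np.int64(377), 47) | 272 (np.int64(268), np.int64(369), 26) | 286 (np.int64(281), np.int64(358), 26) | 300 (np.int64(302), np.int64(338), 37) | 314 (np.int64(314), np.int64(325), 12) | 328 (np.int64(314), np.int64(325), 12) | 342 (np.int64(314), np.int64(325), 12) | 356 (np.int64(243), np.int64(324), 19) | 370 (np.int64(246), np.int64(264), 8) | 384 0 | 398 (np.int64(237), np.int64(249), 13) | ring if top at 0.084 [268.1 208.2 369.9 304.2]
ring if top at 0.098 [264.8 213.7 373.2 315. ]
tip (np.float64(319.20316466299363), np.float64(122.5601226521942)) (np.float64(319.20535740359827), np.float64(121.99229977757805))
t 19.45 at [ 0.5672 -0.0097  0.1672] psi 55.67 F [ 0.5 -0.5 -0.5] gap 0.0853
tilt [-2.8e-03  5.0e-04 -1.0e+00] shift dx dy dz [ 0.11  9.52 -0.05] wy -0.0
```

Ring bottom at row ≈304 matches the seated height (standing on the rim would give 315). Down, re-grip and turn clockwise.

```bash
python3 -m crank '[{"dx":0.1,"dy":3,"dz":0,"wx":0,"wy":0,"wz":0},{"dx":0,"dy":3,"dz":0,"wx":0,"wy":0,"wz":0},{"dx":0,"dy":2,"dz":0,"wx":0,"wy":0,"wz":0},{"dx":0,"dy":1.4,"dz":0,"wx":0,"wy":0,"wz":0},{"dx":0,"dy":0,"dz":0,"wx":0,"wy":0,"wz":0},{"dx":0,"dy":0,"dz":0,"wx":0,"wy":0,"wz":0},{"dx":0,"dy":0,"dz":0,"wx":0,"wy":0,"wz":0}]' && python3 -m crank '[{"dx":0,"dy":0,"dz":0,"wx":0,"wy":0,"wz":0},{"dx":0,"dy":0,"dz":0,"wx":0,"wy":0,"wz":0},{"dx":0,"dy":0,"dz":0,"wx":0,"wy":0,"wz":0},{"dx":0,"dy":0,"dz":0,"wx":0,"wy":0,"wz":0},{"dx":0,"dy":0,"dz":0,"wx":0,"wy":0,"wz":0}]' 255 && python3 -m crank '[{"dx":0,"dy":0,"dz":0,"wx":0,"wy":4,"wz":0},{"dx":0,"dy":0,"dz":0,"wx":0,"wy":4,"wz":0},{"dx":0,"dy":0,"dz":0,"wx":0,"wy":4,"wz":0},{"dx":0,"dy":0,"dz":0,"wx":0,"wy":4,"wz":0},{"dx":0,"dy":0,"dz":0,"wx":0,"wy":4,"wz":0},{"dx":0,"dy":0,"dz":0,"wx":0,"wy":0,"wz":0},{"dx":0,"dy":0,"dz":0,"wx":0,"wy":0,"wz":0}]'; python3 -c "
from h import *
plan((.568,-.009,.072),-34.3);print(arm.get_state()['torque'])"
```

```text
time: 20.03
ee_pos: [0.5689, -0.0091, 0.0748]
tcp_rot: [-0.625, -0.33, 0.33, 0.625]
wrist_force: [-0.1, 0.3, 1.2]
finger_gap: 0.0853
time: 20.45
ee_pos: [0.5696, -0.0095, 0.0765]
tcp_rot: [0.626, 0.331, -0.33, -0.625]
wrist_force: [-3.0, -1.7, 5.7]
finger_gap: 0.0574
time: 21.03
ee_pos: [0.569, -0.0098, 0.0764]
tcp_rot: [0.674, 0.216, -0.217, -0.673]
wrist_force: [-3.7, -2.4, 7.4]
finger_gap: 0.057
t 21.03 at [ 0.569  -0.0098  0.0764] psi 35.66 F [-3.7 -2.4  7.4] gap 0.057
tilt [-2.0e-04 -1.4e-03 -1.0e+00] shift dx dy dz [-0.03  0.44  0.12] wy 70.0
[-0.39128571  0.7038875  -0.09751543]
```

Small forces and a smooth turn. I continue in two batches, the last gently.

```bash
python3 -m crank '[{"dx":0,"dy":0,"dz":0,"wx":0,"wy":5,"wz":0},{"dx":0,"dy":0,"dz":0,"wx":0,"wy":5,"wz":0},{"dx":0,"dy":0,"dz":0,"wx":0,"wy":5,"wz":0},{"dx":0,"dy":0,"dz":0,"wx":0,"wy":5,"wz":0},{"dx":0,"dy":0,"dz":0,"wx":0,"wy":5,"wz":0},{"dx":0,"dy":0,"dz":0,"wx":0,"wy":5,"wz":0},{"dx":0,"dy":0,"dz":0,"wx":0,"wy":5,"wz":0},{"dx":0,"dy":0,"dz":0,"wx":0,"wy":5,"wz":0},{"dx":0,"dy":0,"dz":0,"wx":0,"wy":0,"wz":0}]' && python3 -m crank '[{"dx":0,"dy":0,"dz":0,"wx":0,"wy":5,"wz":0},{"dx":0,"dy":0,"dz":0,"wx":0,"wy":5,"wz":0},{"dx":0,"dy":0,"dz":0,"wx":0,"wy":5,"wz":0},{"dx":0,"dy":0,"dz":0,"wx":0,"wy":5,"wz":0},{"dx":0,"dy":0,"dz":0,"wx":0,"wy":5,"wz":0},{"dx":0,"dy":0,"dz":0,"wx":0,"wy":2,"wz":0},{"dx":0,"dy":0,"dz":0,"wx":0,"wy":0,"wz":0},{"dx":0,"dy":0,"dz":0,"wx":0,"wy":0,"wz":0}]'; python3 -c "
from h import *
plan((.568,-.009,.072),-34.3);print(arm.get_state()['torque'])"
```

```text
time: 21.78
ee_pos: [0.5678, -0.0101, 0.0764]
tcp_rot: [0.707, -0.029, 0.026, -0.706]
wrist_force: [-8.2, -3.7, 10.0]
finger_gap: 0.0572
time: 22.45
ee_pos: [0.5668, -0.0097, 0.0764]
tcp_rot: [0.682, -0.193, 0.188, -0.68]
wrist_force: [-11.2, -3.2, 14.1]
finger_gap: 0.0573
t 22.45 at [ 0.5668 -0.0097  0.0764] psi -31.24 F [-11.2  -3.2  14.1] gap 0.0573
tilt [-0.0073 -0.0013 -1.    ] shift dx dy dz [0.07 0.44 0.12] wy 3.1
[-0.47438266  1.78926364  0.01582045]
```

```bash
for i in 1; do python3 -m crank '[{"dx":0,"dy":0,"dz":0,"wx":0,"wy":1.5,"wz":0},{"dx":0,"dy":0,"dz":0,"wx":0,"wy":0,"wz":0},{"dx":0,"dy":0,"dz":0,"wx":0,"wy":0,"wz":0}]'; python3 -c "
from h import *
plan((.568,-.009,.072),-34.3);print(arm.get_state()['torque'],arm.get_state()['tau'][5])"; python3 -m crank '[{"dx":0,"dy":0,"dz":0,"wx":0,"wy":1.5,"wz":0},{"dx":0,"dy":0,"dz":0,"wx":0,"wy":0,"wz":0},{"dx":0,"dy":0,"dz":0,"wx":0,"wy":0,"wz":0}]' >/dev/null;  python3 -c "
from h import *
plan((.568,-.009,.072),-34.3);print(arm.get_state()['torque'],arm.get_state()['tau'][5])"; done
```

```text
time: 22.7
ee_pos: [0.5667, -0.0097, 0.0764]
tcp_rot: [0.68, -0.202, 0.197, -0.677]
wrist_force: [-10.7, -2.2, 13.5]
finger_gap: 0.0574
t 22.7 at [ 0.5667 -0.0097  0.0764] psi -32.72 F [-10.7  -2.2  13.5] gap 0.0574
tilt [-0.0074 -0.0014 -1.    ] shift dx dy dz [0.07 0.44 0.13] wy 1.6
[-0.37066592  1.8103213   0.13027803] 0.14509327244013548
t 22.95 at [ 0.5668 -0.0097  0.0764] psi -34.22 F [-11.5  -1.9  13.6] gap 0.0572
tilt [-0.0072 -0.0014 -1.    ] shift dx dy dz [0.07 0.44 0.13] wy 0.1
[-0.40438685  1.8103824   0.13032557] 0.13512836303561926
```

No stop felt yet (moment ≈0.13 N m). I go on in small steps.

```bash
python3 -m crank '[{"dx":0,"dy":0,"dz":0,"wx":0,"wy":1.5,"wz":0},{"dx":0,"dy":0,"dz":0,"wx":0,"wy":0,"wz":0},{"dx":0,"dy":0,"dz":0,"wx":0,"wy":0,"wz":0}]' >/dev/null; python3 -c "
from h import *
plan((.568,-.009,.072),-34.3);print(arm.get_state()['torque'],arm.get_state()['tau'][5])"; python3 -m crank '[{"dx":0,"dy":0,"dz":0,"wx":0,"wy":1.5,"wz":0},{"dx":0,"dy":0,"dz":0,"wx":0,"wy":0,"wz":0},{"dx":0,"dy":0,"dz":0,"wx":0,"wy":0,"wz":0}]' >/dev/null;  python3 -c "
from h import *
plan((.568,-.009,.072),-34.3);print(arm.get_state()['torque'],arm.get_state()['tau'][5])"
```

```text
t 23.2 at [ 0.5667 -0.0096  0.0764] psi -35.25 F [-11.1  -0.5  13.7] gap 0.0576
tilt [-0.0077 -0.0034 -1.    ] shift dx dy dz [0.08 0.44 0.13] wy -1.0
[-0.16889092  1.79519853  1.5183358 ] 1.5368710085749626
t 23.45 at [ 0.5663 -0.0098  0.0764] psi -36.49 F [-11.   -2.4  14.1] gap 0.0575
tilt [-0.009  -0.0052 -0.9999] shift dx dy dz [0.09 0.44 0.17] wy -2.2
[-0.33917656  1.91640967  2.17670119] 2.217400297522545
```

The stop is reached: the moment jumped from 0.13 to 1.5 and then 2.2 N m. I release, lift and look.

```bash
python3 -m crank '[{"dx":0,"dy":0,"dz":0,"wx":0,"wy":0,"wz":0},{"dx":0,"dy":0,"dz":0,"wx":0,"wy":0,"wz":0},{"dx":0,"dy":0,"dz":0,"wx":0,"wy":0,"wz":0},{"dx":0,"dy":0,"dz":0,"wx":0,"wy":0,"wz":0},{"dx":0,"dy":0,"dz":0,"wx":0,"wy":0,"wz":0},{"dx":0,"dy":-2,"dz":0,"wx":0,"wy":0,"wz":0},{"dx":0,"dy":-4,"dz":0,"wx":0,"wy":0,"wz":0},{"dx":0,"dy":-4,"dz":0,"wx":0,"wy":0,"wz":0},{"dx":0,"dy":-4,"dz":0,"wx":0,"wy":0,"wz":0},{"dx":0,"dy":-4,"dz":0,"wx":0,"wy":0,"wz":0}]' 0
python3 - <<'E'
from h import *
import pickle
for i in range(4): viewer.snapshot('top')
w=wrist('w11.png');pickle.dump(w,open('w11.pkl','wb'))
for e in (0,-3,-6):
    a=np.radians(-34.3-90+e)
    print(e,[np.round(proj(w,(.568+s*.078*np.cos(a),-.009+s*.078*np.sin(a),.078)),1) for s in(1,-1)])
plan((.568,-.009,.072))
E
```

```text
time: 24.28
ee_pos: [0.5685, -0.0089, 0.2564]
tcp_rot: [-0.67, 0.227, -0.226, 0.67]
wrist_force: [1.7, 0.1, -0.1]
finger_gap: 0.0856
0 [array([320.6, 307.2]), array([310.4, 128.5])]
-3 [array([316.1, 307.3]), array([315.6, 128.4])]
-6 [array([311.5, 307.2]), array([320.7, 128.5])]
t 24.53 at [ 0.5685 -0.009   0.2544] psi -37.34 F [-0.4 -0.2 -0.5] gap 0.0852
tilt [-4.e-04  2.e-04 -1.e+00] shift dx dy dz [-0.03 18.24 -0.03] wy None
```

View pics/w11.png

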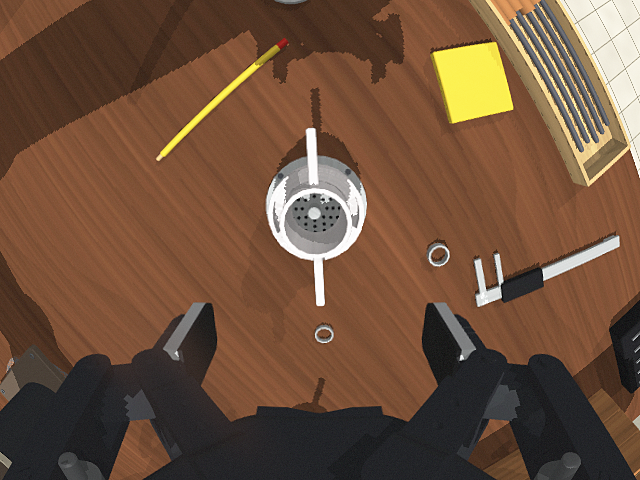

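Arm tips at (310.5,128.5) and (320,305) match a full 90° turn. The plate's knob shows inside the tube, and the bystanders in view look unmoved.

```bash
python3 -c "
from station import job
print(job.hand_in())"
```

```text
the job is handed in; nothing more can be done
None
```

The sieve is assembled on its pan and locked, and the job was handed in at about 24.5 s of the 72 s. I got no verdict back.

- **Plate:** I carried it by its knob and set it on the pan's ledge. Contact came at the expected height, and the picture afterwards showed it flat, knob up.
- **Section:** I lowered it with the lugs in line with the pan's openings until it touched down at seated height, then let go and lifted clear. A check on the picture matched seated height, not standing on the rim.
- **Locking:** I re-gripped the tube instead of pushing the arms, and turned it a quarter turn clockwise. At the stop the twisting moment jumped from 0.13 to about 1.5, then 2.2 N m. I then let go and lifted away.
- **Last check:** the final wrist picture puts the arm tips within about 2 px of the predicted 90° position. The knob shows inside the tube, the gripper touches nothing, and the bystanders in view look unmoved.

**Disagreements:**
- The first move call was refused until every row had all six fields.
- The finger gap reads about 2.5 mm low on both parts.
- The cameras disagreed by up to about 4 mm.
- Image scale hinted at a 50 mm rim height, while the contact heights fit 44 mm.
- Wrist force built to about 18 N during the turn, well under the 120 N limit.

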